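# Free the caddy lid jammed in the cutlery tin and put it on its caddy

## Task

The caddy's wooden lid has got jammed slantwise in the low white cutlery tin, its corners caught under the tin's two long inward rims and its grip under the fixed cover. While it is still down in the tin, turn it flat along the sides, then draw it clear of the cover and lift it out. Then lower it gently (only its grip can be held there) into the mouth of the white caddy until it lies level on the ledge all round, without dropping it in or disturbing the things standing about.

Things in the scene. Friction and masses are not known exactly. Their poses are not given: they have to be found in the camera images.
- lid: Dark wooden lid, loose, 0.11 to 0.23 kg: a slab 156 (own x) x 50 (own y) x 14 mm with an upright bar grip near its +x end. Origin: centre of the slab's underside, z up. It starts flat on the tin's floor, turned 29 to 35 degrees left (positive yaw) of the tin's x axis, its +x end under the tin's cover.
- lid_grip (a point): Centre of the top of the lid's bar grip, 60 mm along +x from the lid's centre and 40 mm above its underside. The bar is 30 mm long along the lid's x, 12 mm wide along its y, and rises 26 mm above the slab.
- cutlery_tin: Low open white tin, fixed, outside 257 (own x) x 148 (own y) mm, inside 245 x 136. Origin: centre of its underside; x points to its covered far end. Floor top z = 6 mm. A rim juts inward along each long side: opening between them 104 mm, rim underside z = 26, top 32 mm. Near end wall 20 mm high, no rim. The lid can rise out only when within about 20 degrees of the tin's x axis.
- tin_cover_edge (a point): Middle of the free edge of the tin's fixed cover, at the tin's x = +67 mm, on the cover's underside, 53 mm above the worktop. The cover spans from here to the far end (+x); its top is at 60 mm. The lid clears it when the lid's centre is more than 80 mm to the near side of this edge.
- caddy: White ceramic oblong open box, fixed, outside 178 (own x) x 72 (own y) x 60 mm high. Origin: centre of its underside. Mouth 162 x 56 mm between 8 mm walls; a ledge runs all round inside, 20 mm below the rim, on which the lid lies, its slab 6 mm below the rim. Either way round is right; fingers do not fit beside the lid there.
- caddy_seat (a point): Centre of the caddy's mouth at the height of its ledge, 40 mm over the worktop; the axes are the caddy's.
- biscuit_tin: Bystander: tall tan tin, 82 (own x) x 125 (own y) x 197 mm, origin at the centre of its underside. It stands close to one end of the caddy (either one), so that a gripper has no room over that end; the lid's grip should go to the other end.
- jar_1: Bystander: small jar with a yellow cap, diameter 64, height 87 mm, origin under its centre; stands near the other end of the caddy.
- garlic: Bystander: garlic bulb, 53 x 52 x 52 mm, origin under its centre.
- mill_small: Bystander: small grinder of clear glass with a grey top, diameter 44, height 90 mm, origin under its centre.

How it is judged:
On the way, in this order (a step that is already met when the one before it is completed fails the run):
1. the lid is turned flat along the tin while still down in it (angle between the x axis of lid and the x axis of cutlery_tin, either way round below 0.2 rad and z of lid in the frame of cutlery_tin below 0.015 m and horizontal distance between lid and cutlery_tin below 0.07 m), for 0.2 s.
2. the lid is lifted out of the tin (z of lid in the frame of cutlery_tin above 0.065 m), for 0.1 s.
At the end, for the whole second after the job is handed in: The lid lies at rest, released and the right way up, in the caddy's mouth: centre within 8 mm of the mouth's centre, underside within 3 mm of the ledge, tilted less than 0.05 rad and turned less than 0.1 rad from the caddy's long axis (grip at either end) (horizontal distance between lid and caddy_seat below 0.008 m and z of lid in the frame of caddy_seat between -0.003 and 0.003 m and angle between lid's own z axis and vertical below 0.05 rad and angle between the x axis of lid and the x axis of caddy, either way round below 0.1 rad and linear speed of lid below 0.02 m/s and contact force between the fingers and lid below 0.2 N); the robot touches nothing.
It fails at once if a bystander is pushed more than 30 mm or tipped (distance of any of biscuit_tin, jar_1, garlic, mill_small from where it was at the start of the episode above 0.03 m or angle between any of biscuit_tin, jar_1, mill_small's own z axis and vertical above 0.35 rad).
It fails at once if the lid is dropped into the caddy (faster than 0.35 m/s within 15 mm over its place) (horizontal distance between lid and caddy_seat below 0.03 m and z of lid in the frame of caddy_seat below 0.015 m and linear speed of lid above 0.35 m/s).
It also fails if it takes over 64 s, if anything falls off the work surface, if the arm or the gripper's body presses on something with over 40 N, if the wrist force passes 120 N, or if a joint passes its speed limit or range.

## Robot

A 6-joint arm with a two-finger parallel gripper is mounted at the origin on a cart in front of the work surface, level with it; the furniture and walls round the work are solid. World frame = base frame: x ahead of the robot, y to its left, z up, the work surface at z = 0. Lengths are in m, angles in rad, forces in N, time in s.
With the tool pointing down it reaches from about 0.375 to 0.975 m from the base axis. Payload 3.8 kg.
Tool frame: the origin (TCP) lies at the very end of the fingers, on their centre line; the grasp point (between the pads) lies bot.hold_point_z behind it (bot.hold_point_z is the distance from the TCP to the grasp point, in m); z points along the fingers, y is the line along which they close (so a half turn about z gives the same grasp; the last joint's range is limited). The gripper opens to 85 mm and grips with 20 to 120 N. Pads are 22 mm wide; open, the fingers measure 114 mm over their backs; the gripper's body (76 mm by 85 mm) begins 54 mm behind the grasp point. The pads swing forward as they close: fully open they stand 13 mm farther back than shut.
Start: joints at [1.26, 0.264, 1.604, -0, 1.274, -0.037], TCP at [0.183, 0.65, 0.231] pointing down, gripper open.
Joint ranges: [-2.63, 2.63], [-0.94, 2.18], [0.31, 2.57], [-1.31, 4.45], [0, 2.66], [-2.55, 2.55]. Speed limits (rad/s): [2.57, 2.57, 3.14, 3.14, 3.14, 3.14].

## Interface

Orientations are given as a rotation vector (axis times angle).
In Python, from workcell import bot gives the robot as it stands.
- The arm moves only by the shell command python3 jog.py 'ROWS' [OPENING] [FORCE]. ROWS is one flat JSON list of numbers that holds 1 to 5 rows one after another, with no inner brackets; each row has 4 numbers: dx, dy, dz in m, then a turn about the tool's z in rad; each row shifts and turns the commanded pose from where the row before left it, along the tool's axes as they then stand; what a row does not reach is not made up. A row lasts 1/8 s, in which the tool goes at most 0.0625 m and 0.188 rad, less where a joint would pass 70% of its speed; a pose out of reach is approached as far as the arm can. OPENING is the opening from 0.0 (shut) to 1.0 (fully open), set as the command begins (- or left out keeps the last). The fingers move at their own pace and stop on an object; FORCE is the grip in N (left out, the last holds). Time passes only in rows, so rows that do not move let the fingers close. It prints the time, the measured TCP pose, the force, the opening and the grip force at its end. Input that does not fit is refused with a message, and nothing moves.
- bot.read_state(): the state, without advancing time (a new reading comes with each control period).
- bot.read_camera(name): name is "side" or "top" or "wrist"; returns the picture (400x640x3 uint8, red, green, blue); there is no depth.
- bot.camera_info(name): a dict with "intrinsics" (3x3 intrinsics, pixels), "extrinsics" (4x4, takes a point from camera to world coordinates). Camera axes: x right, y down, z forward; pixel columns grow to the right and rows downward; lengths in m; the calibration is good to about 2 mm. The wrist camera is an equidistant fisheye: a pixel r from the principal point sees the ray r / f radians off the axis. A picture is of the moment at which its call begins: read the wrist's pose just before it. camera_info takes no time and is no camera call; for the wrist camera it gives the pose at the moment of the call.
- bot.finish_job(): hands the job in; it is judged then, once.
The state is a dict: "time": time; "q": joint angles; "joint_vel": joint speeds; "joint_torque": joint torques, N m; "tool_pos": TCP position; "tcp_rot": TCP orientation; "wrist_force": force on the tool from outside, world axes, zero at the start; "torque": the same for the moment, N m; "width": opening from 0.0 (shut) to 1.0 (fully open); "grip_force": force on a finger pad.
Only numpy, scipy, OpenCV 4.12 (cv2) and the standard library are available. Lean on these libraries where they do the work, as an engineer would, in place of code of your own. Each camera call takes 0.05 s, during which the arm holds its last target. There are 200 camera calls.

## Working session

There is one attempt and no reset: what is moved stays moved. The work goes in short steps, Python scripts to look and compute and a shell command to move; the robot and the scene stay as the last step left them, time stands still between calls to the robot, and variables do not carry over. Pictures are saved under pics/ and viewed, at most 10 in all, crops included, and the job is handed in when it is done.

```bash
ls; mkdir -p pics
python3 - <<'E'
from workcell import bot
import cv2,numpy as np
for n in("top","side"):
    im=bot.read_camera(n); cv2.imwrite(f"pics/{n}0.png",im[:,:,::-1]); i=bot.camera_info(n); print(n,np.round(i["intrinsics"],1).tolist(),np.round(i["extrinsics"],3).tolist())
a=cv2.imread("pics/top0.png");b=cv2.imread("pics/side0.png")
s=bot.read_state();print(s["time"],s["tool_pos"],s["tcp_rot"],bot.hold_point_z)
E
```

```text
jog.py
pics
workcell.py
top [[394.1, 0.0, 315.7], [0.0, 394.1, 193.0], [0.0, 0.0, 1.0]] [[0.002, -0.985, 0.173, 0.361], [-1.0, -0.005, -0.016, -0.054], [0.017, -0.173, -0.985, 1.146], [0.0, 0.0, 0.0, 1.0]]
side [[417.7, 0.0, 319.6], [0.0, 417.7, 194.0], [0.0, 0.0, 1.0]] [[-0.999, 0.013, -0.032, 0.589], [0.033, 0.656, -0.754, 0.806], [0.011, -0.754, -0.656, 0.834], [0.0, 0.0, 0.0, 1.0]]
0.1 [0.18230311 0.64921644 0.23007794] [-0.42868762 -3.1118389   0.00321735] 0.0187
```

View pics/top0.png

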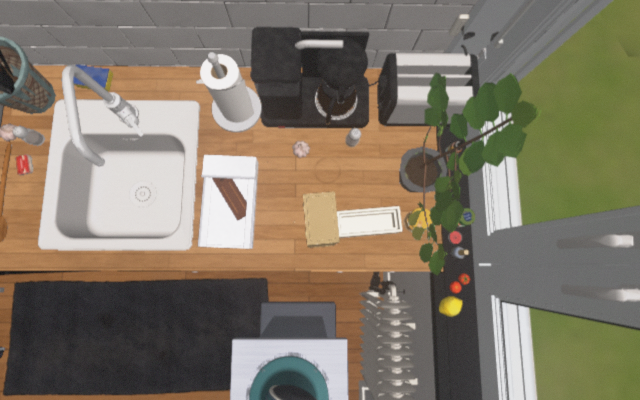

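View pics/side0.png

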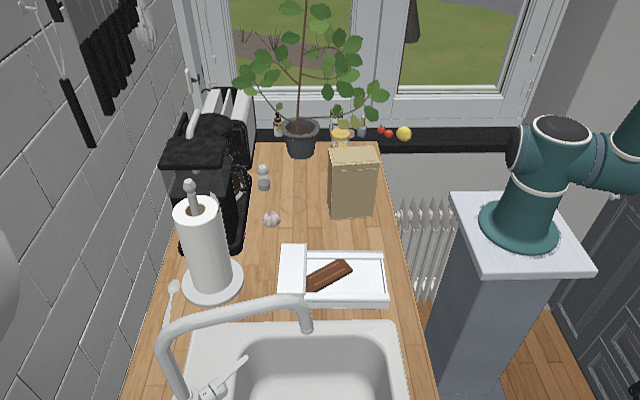

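The top view shows the tin at about (200-257, 155-248) with its cover at the top. The lid runs from (215,178) to (245,218), the caddy spans (338-402, 207-237), the biscuit tin is at its left end and the jar at (420,218). The side view shows the lid's near end free and the grip end towards the cover. Next I'll enlarge the tin and caddy to pick corners.

```bash
cat > h.py <<'E'
from workcell import bot
import cv2,numpy as np
def ray(n,p,z,info=None):
    i=info or bot.camera_info(n);K=np.array(i["intrinsics"]);T=np.array(i["extrinsics"])
    p=np.atleast_2d(np.array(p,float));d=np.c_[(p-K[:2,2])/[K[0,0],K[1,1]],np.ones(len(p))]@T[:3,:3].T
    return T[:3,3]+d*((z-T[2,3])/d[:,2])[:,None]
def fray(i,p,z):
    K=np.array(i["intrinsics"]);T=np.array(i["extrinsics"]);p=np.atleast_2d(np.array(p,float))
    v=(p-K[:2,2])/[K[0,0],K[1,1]];r=np.linalg.norm(v,axis=1)[:,None]
    d=np.c_[v/r*np.sin(r),np.cos(r)]@T[:3,:3].T
    return T[:3,3]+d*((z-T[2,3])/d[:,2])[:,None]
E
python3 - <<'E'
from h import *
t=cv2.imread("pics/top0.png")
c=lambda x,y,w,h,s:cv2.resize(t[y:y+h,x:x+w],None,fx=s,fy=s,interpolation=cv2.INTER_CUBIC)
a=c(190,145,80,110,5);b=c(330,190,80,60,5)
b=cv2.copyMakeBorder(b,0,a.shape[0]-b.shape[0],0,0,cv2.BORDER_CONSTANT)
cv2.imwrite("pics/crop0.png",np.hstack([a,b])) 
hsv=cv2.cvtColor(t,cv2.COLOR_BGR2HSV)
m=np.zeros(t.shape[:2],np.uint8);m[170:225,205:252]=((hsv[170:225,205:252,2]<130)&(hsv[170:225,205:252,1]>70))*255
cs=max(cv2.findContours(m,0,2)[0],key=cv2.contourArea)
bx=cv2.boxPoints(cv2.minAreaRect(cs));print("lid px",bx.round(1).tolist());print(ray("top",bx,.02).round(3).tolist())
# white tin / caddy
for nm,(x0,y0,x1,y1),z in(("tin",(195,150,265,252),.032),("caddy",(338,200,410,242),.06)):
    m=np.zeros(t.shape[:2],np.uint8);m[y0:y1,x0:x1]=((hsv[y0:y1,x0:x1,1]<60)&(hsv[y0:y1,x0:x1,2]>130))*255
    cs=max(cv2.findContours(m,0,2)[0],key=cv2.contourArea)
    r=cv2.minAreaRect(cs);bx=cv2.boxPoints(r);print(nm,bx.round(1).tolist());P=ray("top",bx,z);print(P.round(3).tolist(),np.linalg.norm(np.diff(P,axis=0),axis=1))
E
```

```text
lid px [[213.39999389648438, 179.39999389648438], [226.5, 171.3000030517578], [250.8000030517578, 211.0], [237.60000610351562, 219.10000610351562]]
[[0.596, 0.225, 0.02], [0.621, 0.188, 0.02], [0.504, 0.114, 0.02], [0.481, 0.151, 0.02]]
tin [[197.5, 246.3000030517578], [202.10000610351562, 153.5], [258.0, 156.3000030517578], [253.5, 249.10000610351562]]
[[0.403, 0.257, 0.032], [0.67, 0.258, 0.032], [0.663, 0.096, 0.032], [0.396, 0.101, 0.032]] [0.26733796 0.16256849 0.26742111]
caddy [[336.3999938964844, 210.60000610351562], [400.0, 205.3000030517578], [402.20001220703125, 231.89999389648438], [338.6000061035156, 237.1999969482422]]
[[0.501, -0.129, 0.06], [0.517, -0.307, 0.06], [0.443, -0.311, 0.06], [0.428, -0.135, 0.06]] [0.17863496 0.07408078 0.17656687]
```

View pics/crop0.png

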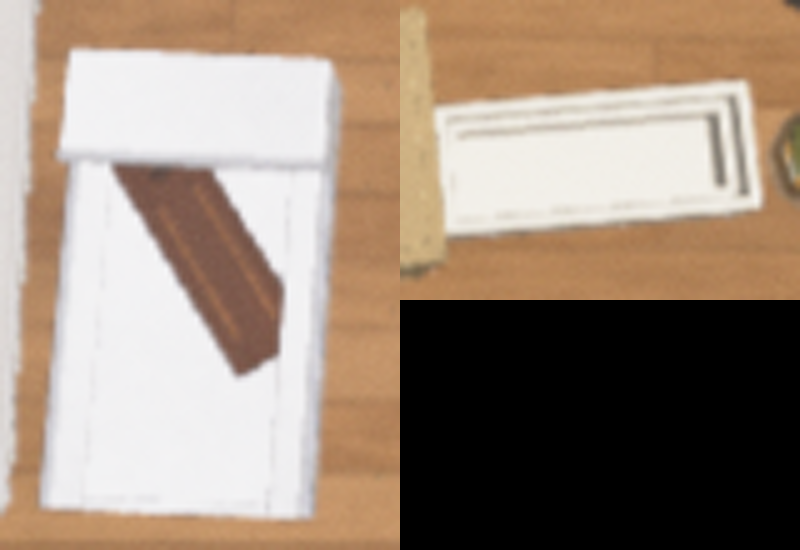

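The crop shows the cover's front edge at about y=165 and the near end at y≈508-518. The lid's near corner is at (240,377) and its right-hand corner is under the right rim. Plan: grasp the slab across its width, turn it, draw it back, regrasp it by the bar, then place it.

```bash
python3 - <<'E'
from h import *
from scipy.spatial.transform import Rotation as R
c=lambda L,x0=190:[(x0+x/5,145+y/5) for x,y in L]
C=ray("top",c([(72,48),(335,60),(325,163),(60,157)]),.06);print("cover",C.round(3).tolist(),np.linalg.norm(C[0]-C[1]),np.linalg.norm(C[0]-C[3]))
N=ray("top",c([(40,508),(312,518)]),.03);print("near",N.round(3).tolist(),np.linalg.norm(N[0]-N[1]))
L=ray("top",c([(113,165),(240,377),(212,170),(283,290)]),.02);d=L[0]-L[1];e=L[2]-L[3]
print("lid",L.round(3).tolist(),np.degrees(np.arctan2(d[1],d[0])),np.degrees(np.arctan2(e[1],e[0])))
u=d/np.linalg.norm(d);n=np.array([u[1],-u[0],0]);print("ctr",L[1]+78e-3*u+25e-3*n, "width",(L[2]-L[1])@n)
M=R.from_rotvec(bot.read_state()["tcp_rot"]).as_matrix();print(M.round(3))
E
python3 jog.py '[0, 0, 0, 0]'
python3 jog.py '[-0.038, -0.032, -0.006, 0, -0.038, -0.032, -0.006, 0, -0.038, -0.032, -0.006, 0, -0.038, -0.032, -0.006, 0, -0.038, -0.032, -0.006, 0]' >/dev/null; python3 jog.py '[-0.038, -0.032, -0.006, 0, -0.038, -0.032, -0.006, 0, -0.038, -0.032, -0.006, 0, -0.038, -0.032, -0.006, 0, -0.038, -0.032, -0.006, 0]' ; python3 jog.py '[-0.038, -0.032, -0.006, 0, -0.038, -0.032, -0.006, 0, 0, 0, 0, 0]';python3 jog.py '[0, 0, 0, -0.167, 0, 0, 0, -0.167, 0, 0, 0, -0.167, 0, 0, 0, -0.167, 0, 0, 0, -0.165]';python3 jog.py '[0, 0, 0, 0, 0, 0, 0, 0]'
python3 - <<'E'
from h import *
from scipy.spatial.transform import Rotation as R
s=bot.read_state();i=bot.camera_info("wrist");im=bot.read_camera("wrist");cv2.imwrite("pics/w1.png",im[:,:,::-1])
import pickle;pickle.dump(i,open("w1.pkl","wb"))
print(s["q"],R.from_rotvec(s["tcp_rot"]).as_matrix().round(3),np.round(i["intrinsics"],1).tolist(),np.round(i["extrinsics"],3).tolist())
E
```

```text
time: 1.48
tool_pos: [0.4625, 0.2375, 0.2915]
tcp_rot: [0.429, 3.112, 0.0]
wrist_force: [0.5, 0.1, -0.2]
width: 1.003
grip_force: 0.0
time: 1.85
tool_pos: [0.5194, 0.1542, 0.3037]
tcp_rot: [0.436, 3.11, -0.001]
wrist_force: [-1.0, 0.2, 0.0]
width: 0.997
grip_force: 0.0
time: 2.48
tool_pos: [0.5168, 0.1579, 0.3029]
tcp_rot: [0.877, -3.016, -0.001]
wrist_force: [0.1, 0.3, -0.1]
width: 1.002
grip_force: 0.0
time: 2.72
tool_pos: [0.5173, 0.1574, 0.3031]
tcp_rot: [0.864, -3.02, -0.0]
wrist_force: [-0.1, 0.2, -0.1]
width: 1.003
grip_force: 0.0
[ 2.49179430e-01 -2.85868151e-02  1.79741390e+00  2.11582254e-04
  1.37308949e+00 -1.87885409e+00] [[-0.849 -0.529 -0.   ]
 [-0.529  0.849  0.   ]
 [ 0.     0.    -1.   ]] [[309.7, 0.0, 317.4], [0.0, 309.7, 204.0], [0.0, 0.0, 1.0]] [[-0.529, 0.817, 0.229, 0.459], [0.849, 0.509, 0.144, 0.121], [0.001, 0.27, -0.963, 0.446], [0.0, 0.0, 0.0, 1.0]]
```

View pics/w1.png

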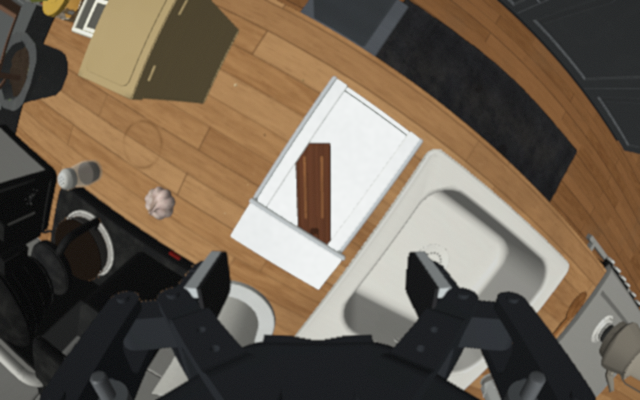

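The wrist view shows the lid at columns 297-331 and rows 143-242, nearly parallel to the tool axis, with the cover's edge from (253,200) to (343,258). I'll refine the lid edges with the mask.

Run:
```python
from h import *
import pickle
i=pickle.load(open("w1.pkl","rb"));t=cv2.imread("pics/w1.png");hsv=cv2.cvtColor(t,cv2.COLOR_BGR2HSV)
m=((hsv[...,2]<150)&(hsv[...,1]>80)).astype(np.uint8);m[:135]=0;m[250:]=0;m[:,:285]=0;m[:,345:]=0
n,l,st,_=cv2.connectedComponentsWithStats(m);k=1+st[1:,4].argmax();m=l==k;print(st[k])
Lp=[];Rp=[]
for y in range(170,228,3):
    x=np.where(m[y])[0]; Lp.append((x[0]-.5,y));Rp.append((x[-1]+.5,y))
for nm,P in(("L",Lp),("R",Rp)):
    W=fray(i,P,.02);v=cv2.fitLine(W[:,:2].astype(np.float32),cv2.DIST_HUBER,0,.001,.001).ravel();v[:2]*=np.sign(v[0])
    print(nm,v.round(4),np.degrees(np.arctan2(v[1],v[0])))
ys=np.where(m.any(1))[0];x=np.where(m[ys[0]+1])[0];print(ys[[0,-1]],x[[0,-1]],fray(i,[(x[0],ys[0]),(x[-1],ys[0]),(331,ys[0]-.5)],.02).round(4).tolist())
print("cover edge",fray(i,[(253,200),(343,258)],.06).round(4).tolist(),"near",fray(i,[(335,79),(420,137)],.03).round(4).tolist())
```

```text
[ 297  144   33   99 2840]
L [0.8365 0.5479 0.5603 0.1507] 33.22594
R [0.8432 0.5377 0.5448 0.1953] 32.52501
[144 242] [309 328] [[0.4941, 0.1298, 0.02], [0.4803, 0.1519, 0.02], [0.4775, 0.155, 0.02]]
cover edge [[0.5911, 0.1044, 0.06], [0.5981, 0.2498, 0.06]] near [[0.4004, 0.1123, 0.03], [0.4012, 0.253, 0.03]]
```

```bash
python3 jog.py '[-0.011, -0.0016, 0.043, -0.01, -0.011, -0.0016, 0.043, 0, -0.011, -0.0016, 0.043, 0, -0.010, -0.0016, 0.043, 0, 0, 0, 0, 0]' 0.68; python3 jog.py '[0, 0, 0, 0, 0, 0, 0, 0]'
cat > edges.py <<'E'
from h import *
import sys
from scipy.spatial.transform import Rotation as R
def shot(name):
    s=bot.read_state();i=bot.camera_info("wrist");im=bot.read_camera("wrist")[:,:,::-1].copy();cv2.imwrite(f"pics/{name}.png",im)
    return s,i,im
E
python3 - <<'E'
from edges import *
s,i,t=shot("w2");print(s["tool_pos"],np.round(i["extrinsics"],3).tolist())
M=R.from_rotvec(s["tcp_rot"]).as_matrix();print(M.round(3).tolist())
hsv=cv2.cvtColor(t,cv2.COLOR_BGR2HSV);m=((hsv[...,2]<150)&(hsv[...,1]>80)).astype(np.uint8)
m[:,:240]=0;m[:,400:]=0
n,l,st,c=cv2.connectedComponentsWithStats(m)
for k in range(1,n):
    if st[k,4]>1500: print(k,st[k],c[k])
E
```

```text
time: 3.4
tool_pos: [0.5543, 0.1739, 0.1269]
tcp_rot: [0.878, -3.007, -0.0]
wrist_force: [0.6, -0.9, 0.3]
width: 0.682
grip_force: 0.0
time: 3.65
tool_pos: [0.559, 0.1749, 0.134]
tcp_rot: [-0.88, 3.011, -0.0]
wrist_force: [0.4, -0.1, 0.0]
width: 0.68
grip_force: 0.0
[0.55895458 0.17492193 0.13400779] [[-0.539, 0.81, 0.231, 0.501], [0.842, 0.518, 0.148, 0.138], [-0.0, 0.275, -0.962, 0.277], [0.0, 0.0, 0.0, 1.0]]
[[-0.843, -0.539, 0.004], [-0.539, 0.843, 0.001], [-0.004, -0.001, -1.0]]
1 [ 240    0   91   66 3757] [281.2054831   26.90018632]
13 [ 291  106   57  167 8150] [320.80625767 184.17582822]
```

View pics/w2.png

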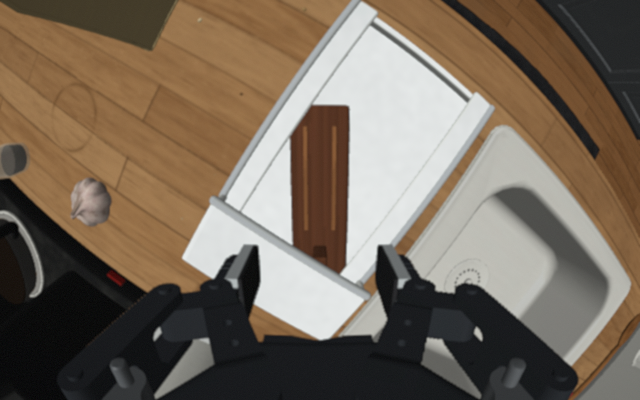

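Wrist view: lid at columns 291-349, pads at 259 and 377 (mid 318), bar front end at (320,250). The rim inner edges run (372,20)-(243,210) and (472,97)-(345,272), and the cover edge runs (215,200)-(368,297).

```bash
cat >> edges.py <<'E'
def tool(s,W): return (W-s["tool_pos"])@R.from_rotvec(s["tcp_rot"]).as_matrix()
E
python3 - <<'E'
from edges import *
s=bot.read_state();i=bot.camera_info("wrist");t=cv2.imread("pics/w2.png")
hsv=cv2.cvtColor(t,cv2.COLOR_BGR2HSV);m=((hsv[...,2]<150)&(hsv[...,1]>80)).astype(np.uint8);m[:,:280]=0;m[:,360:]=0
f=lambda P,z:(tool(s,fray(i,P,z))[:,:2]*1000).round(1).tolist()
for y in(140,160,180,200,220,240):
    x=np.where(m[y])[0];print(y,x[[0,-1]],f([(x[0]-.5,y),(x[-1]+.5,y)],.02))
print("nearend",f([(320,105.5),(345,105)],.02),"bar",f([(320,246)],.04))
print("rimR",f([(372,20),(243,210)],.032),"rimL",f([(472,97),(345,272)],.032),"cover",f([(215,200),(368,297)],.06))
E
```

```text
140 [292 347] [[51.3, -21.3], [51.3, 25.0]]
160 [292 347] [[34.5, -21.6], [34.5, 25.3]]
180 [292 346] [[17.4, -21.9], [17.4, 24.8]]
200 [293 346] [[-0.2, -21.4], [-0.2, 25.2]]
220 [293 346] [[-18.4, -21.8], [-18.4, 25.7]]
240 [294 345] [[-37.4, -21.4], [-37.4, 25.4]]
nearend [[79.8, 2.2], [80.5, 22.7]] bar [[-34.5, 2.2]]
rimR [[151.2, 43.3], [-5.7, -62.7]] rimL [[93.7, 130.8], [-63.7, 24.8]] cover [[10.6, -77.1], [-73.0, 42.2]]
```

```bash
python3 jog.py '[0.004, 0.002, 0, 0, 0, 0, 0.03, 0, 0, 0, 0.03, 0, 0, 0, 0.02, 0, 0, 0, 0, 0]'; python3 jog.py '[0, 0, 0.015, 0, 0, 0, 0.012, 0, 0, 0, 0.01, 0, 0, 0, 0.006, 0, 0, 0, 0, 0]'; python3 jog.py '[0, 0, 0, 0]'
```

```text
time: 4.32
tool_pos: [0.5514, 0.1736, 0.0498]
tcp_rot: [0.881, -3.012, -0.0]
wrist_force: [0.7, 0.3, 0.8]
width: 0.68
grip_force: 0.0
time: 4.95
tool_pos: [0.5525, 0.1739, 0.0076]
tcp_rot: [0.882, -3.014, -0.0]
wrist_force: [0.3, -0.2, -0.1]
width: 0.68
grip_force: 0.0
time: 5.08
tool_pos: [0.5533, 0.1741, 0.0085]
tcp_rot: [-0.882, 3.015, -0.0]
wrist_force: [-0.6, 0.4, 0.4]
width: 0.68
grip_force: 0.0
```

```bash
python3 jog.py '[0, 0, 0, 0, 0, 0, 0, 0, 0, 0, 0, 0, 0, 0, 0, 0]' 0 30
```

```text
time: 5.58
tool_pos: [0.5537, 0.1743, 0.009]
tcp_rot: [-0.882, 3.014, -0.0]
wrist_force: [0.4, -0.9, 5.7]
width: 0.574
grip_force: 32.5
```

```bash
python3 jog.py '[0, 0, -0.0005, 0.1, 0, 0, 0, 0.1, 0, 0, 0, 0.1, 0, 0, 0, 0.1, 0, 0, 0, 0.1]'; python3 jog.py '[0, 0, 0, 0.1, 0, 0, 0, 0, 0, 0, 0, 0, 0, 0, 0, 0]'
```

```text
time: 6.2
tool_pos: [0.5533, 0.1742, 0.0091]
tcp_rot: [-0.104, 3.139, 0.0]
wrist_force: [-0.7, 0.1, 3.7]
width: 0.574
grip_force: 32.3
time: 6.7
tool_pos: [0.5532, 0.1742, 0.009]
tcp_rot: [0.047, 3.141, 0.0]
wrist_force: [0.2, -0.1, 5.3]
width: 0.572
grip_force: 32.5
```

```bash
python3 jog.py '[0.013, 0, 0, 0, 0.013, 0, 0, 0, 0.013, 0, 0, 0, 0.013, 0, 0, 0, 0.011, 0, 0, 0]'; python3 jog.py '[0, 0, 0, 0, 0, 0, 0, 0]'
python3 jog.py '[0, 0, 0, 0, 0, 0, 0, 0]' 0.70; python3 jog.py '[0, 0, -0.02, 0, 0, 0, -0.03, 0, 0, 0, -0.045, 0, 0, 0, -0.045, 0, 0, 0, 0, 0]';python3 jog.py '[0.02, 0, 0, 0, 0, 0, 0, 0, 0, 0, 0, 0]'
python3 - <<'E'
from edges import *
s,i,t=shot("w3");print(s["tool_pos"],s["tcp_rot"])
E
```

```text
time: 7.32
tool_pos: [0.4893, 0.1761, 0.009]
tcp_rot: [0.048, 3.14, 0.0]
wrist_force: [3.1, -0.8, 3.9]
width: 0.574
grip_force: 32.3
time: 7.58
tool_pos: [0.4882, 0.1761, 0.009]
tcp_rot: [-0.048, -3.139, 0.0]
wrist_force: [-1.8, 0.4, 9.1]
width: 0.574
grip_force: 32.9
time: 7.82
tool_pos: [0.4879, 0.1756, 0.0076]
tcp_rot: [-0.048, -3.138, 0.002]
wrist_force: [0.5, 0.0, -0.7]
width: 0.701
grip_force: 0.0
time: 8.45
tool_pos: [0.4925, 0.1769, 0.1527]
tcp_rot: [0.048, 3.135, 0.004]
wrist_force: [-0.3, 0.1, -0.1]
width: 0.699
grip_force: 0.0
time: 8.82
tool_pos: [0.4686, 0.1763, 0.1472]
tcp_rot: [-0.048, -3.139, 0.001]
wrist_force: [0.0, -1.3, 0.2]
width: 0.7
grip_force: 0.0
[0.46858077 0.17633231 0.14724446] [-4.77611017e-02 -3.13870473e+00  1.43832223e-03]
```

View pics/w3.png

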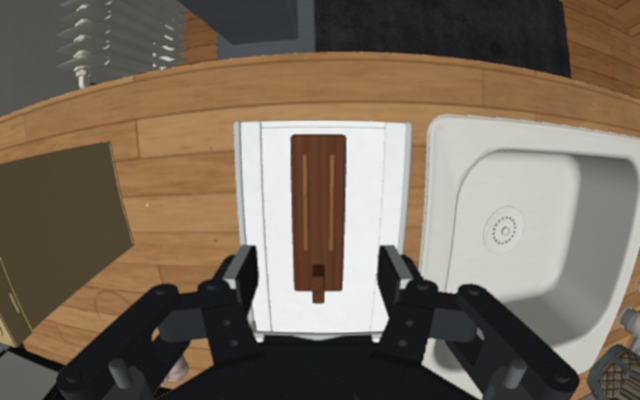

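The lid now lies straight in the tin at columns 292-346 and rows 134-292. Its bar is at column 318, rows 264-303, clear of the cover.

Run:
```python
from edges import *
s=bot.read_state();i=bot.camera_info("wrist");t=cv2.imread("pics/w3.png")
hsv=cv2.cvtColor(t,cv2.COLOR_BGR2HSV);m=((hsv[...,2]<150)&(hsv[...,1]>80)).astype(np.uint8);m[:,:275]=0;m[:,365:]=0
f=lambda P,z:(tool(s,fray(i,P,z))[:,:2]*1000).round(1).tolist()
for y in(150,180,210,240,270,285):
    x=np.where(m[y])[0];print(y,f([(x[0]-.5,y),(x[-1]+.5,y)],.02))
for y in(295,299):
    x=np.where(m[y])[0];print(y,x[[0,-1]],f([(x[0]-.5,y),(x[-1]+.5,y)],.046))
print("ends",f([(319,134),(300,291)],.02),"bar",f([(318,275.5),(318,303)],.046))
```

```text
150 [[41.6, -22.6], [41.6, 23.9]]
180 [[14.7, -23.0], [14.7, 24.3]]
210 [[-13.3, -22.7], [-13.3, 24.0]]
240 [[-42.9, -22.5], [-42.9, 23.9]]
270 [[-75.0, -22.4], [-75.0, 23.9]]
285 [[-92.2, -22.9], [-92.2, 23.4]]
295 [313 322] [[-87.5, -4.4], [-87.5, 4.8]]
299 [313 322] [[-92.0, -4.4], [-92.0, 4.9]]
ends [[55.5, 1.5], [-99.3, -17.5]] bar [[-66.7, 0.7], [-96.6, 0.7]]
```

```bash
python3 jog.py '[-0.027, 0.0005, 0, 0, -0.027, 0, 0, 0, -0.028, 0, 0.02, 0, 0, 0, 0.03, 0, 0, 0, 0, 0]' 0.5; python3 jog.py '[0, 0, 0.03, 0, 0, 0, 0.02, 0, 0, 0, 0.012, 0, 0, 0, 0.008, 0, 0, 0, 0, 0]'; python3 jog.py '[0, 0, 0, 0]'
```

```text
time: 9.5
tool_pos: [0.5495, 0.1737, 0.0953]
tcp_rot: [-0.049, -3.134, 0.003]
wrist_force: [-0.3, 1.1, 0.6]
width: 0.503
grip_force: 0.0
time: 10.12
tool_pos: [0.5518, 0.1746, 0.0286]
tcp_rot: [-0.048, -3.141, 0.0]
wrist_force: [0.5, -0.1, 0.2]
width: 0.498
grip_force: 0.0
time: 10.25
tool_pos: [0.5526, 0.1748, 0.0295]
tcp_rot: [0.048, 3.14, 0.001]
wrist_force: [0.4, 0.7, -0.3]
width: 0.498
grip_force: 0.0
```

```bash
python3 jog.py '[0, 0, 0, 0, 0, 0, 0, 0, 0, 0, 0, 0, 0, 0, 0, 0, 0, 0, 0, 0]' 0 100
```

```text
time: 10.88
tool_pos: [0.5526, 0.1747, 0.0297]
tcp_rot: [0.048, 3.14, 0.0]
wrist_force: [-1.4, -0.9, 5.9]
width: 0.111
grip_force: 99.2
```

```bash
python3 jog.py '[0, 0, -0.01, 0, 0, 0, -0.02, 0, 0, 0, -0.025, 0, 0, 0, -0.025, 0, 0, 0, -0.03, 0]'; python3 jog.py '[0, 0, -0.04, 0, 0, 0, -0.04, 0, 0, 0, -0.04, 0, 0, 0, -0.03, 0, 0, 0, 0, 0]'; python3 jog.py '[0, 0, 0, 0]'
python3 - <<'E'
from edges import *
s,i,t=shot("w4");print(s["tool_pos"],s["tcp_rot"],s["torque"])
b=bot.read_camera("side")[:,:,::-1];cv2.imwrite("pics/s4.png",b)
cv2.imwrite("pics/c4.png",np.vstack([t[100:400,120:520],b[100:400,200:600]]))
E
```

```text
time: 11.5
tool_pos: [0.5517, 0.1745, 0.1403]
tcp_rot: [-0.048, -3.141, 0.0]
wrist_force: [-0.1, 0.6, -3.1]
width: 0.11
grip_force: 98.2
time: 12.12
tool_pos: [0.5537, 0.1751, 0.2933]
tcp_rot: [0.048, 3.134, 0.003]
wrist_force: [0.5, 0.5, -2.4]
width: 0.115
grip_force: 98.4
time: 12.25
tool_pos: [0.5512, 0.1744, 0.2878]
tcp_rot: [-0.048, -3.14, 0.001]
wrist_force: [-0.2, 0.0, -2.7]
width: 0.108
grip_force: 98.3
[0.5512378  0.17440415 0.28779624] [-4.83122869e-02 -3.13990815e+00  6.14859838e-04] [-0.0098654  -0.07936424  0.02111311]
```

View pics/c4.png

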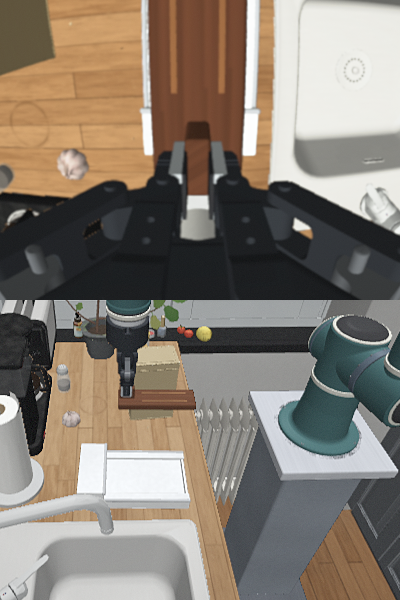

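The lid hangs level from the bar, about 0.26 m above the worktop, and the tin is empty. I'll carry it over the biscuit tin to a spot beside the caddy, turn it there and measure the caddy with the wrist camera.

```bash
python3 jog.py '[0.010, -0.025, 0, 0, 0.017, -0.04, 0, 0, 0.017, -0.045, 0, 0, 0.017, -0.045, 0, 0, 0.017, -0.045, 0, 0]'; python3 jog.py '[0.017, -0.045, 0, 0, 0.017, -0.045, 0, 0, 0.017, -0.045, 0, 0, 0.017, -0.045, 0, 0, 0.017, -0.04, 0, 0]';python3 jog.py '[0.008, -0.029, 0, 0, 0, 0, 0, 0.12, 0, 0, 0, 0.16, 0, 0, 0, 0.16, 0, 0, 0, 0.16]';python3 jog.py '[0, 0, 0, 0.16, 0, 0, 0, 0.16, 0, 0, 0, 0.16, 0, 0, 0, 0.16, 0, 0, 0, 0.14]';python3 jog.py '[0, 0, 0, 0.076, 0, 0, 0, 0, 0, 0, 0, 0, 0, 0, 0, 0]'
python3 - <<'E'
from edges import *
s,i,t=shot("w5");print(s["tool_pos"],s["tcp_rot"],s["q"])
import pickle;pickle.dump((s,i),open("w5.pkl","wb"))
E
```

```text
time: 12.98
tool_pos: [0.4658, -0.0248, 0.2875]
tcp_rot: [-0.048, -3.139, 0.001]
wrist_force: [0.5, -0.3, -1.3]
width: 0.113
grip_force: 98.3
time: 13.6
tool_pos: [0.3738, -0.2415, 0.2877]
tcp_rot: [-0.05, -3.14, -0.001]
wrist_force: [1.0, -1.1, -3.0]
width: 0.11
grip_force: 98.3
time: 14.22
tool_pos: [0.3656, -0.2688, 0.2875]
tcp_rot: [-0.983, -2.981, -0.001]
wrist_force: [-0.4, 0.6, -2.0]
width: 0.106
grip_force: 98.4
time: 14.85
tool_pos: [0.3656, -0.2687, 0.2875]
tcp_rot: [-2.042, -2.384, 0.001]
wrist_force: [-1.2, 0.7, -1.6]
width: 0.107
grip_force: 98.4
time: 15.35
tool_pos: [0.3669, -0.2689, 0.2885]
tcp_rot: [-2.125, -2.313, 0.0]
wrist_force: [0.1, 1.2, -1.7]
width: 0.109
grip_force: 98.4
[ 0.3669195  -0.26890619  0.28854303] [-2.12528087e+00 -2.31297750e+00  1.53883097e-04] [-6.87159675e-01 -1.95420349e-01  1.97334917e+00 -7.33804521e-05
  1.36413347e+00 -7.71675439e-01]
```

View pics/w5.png

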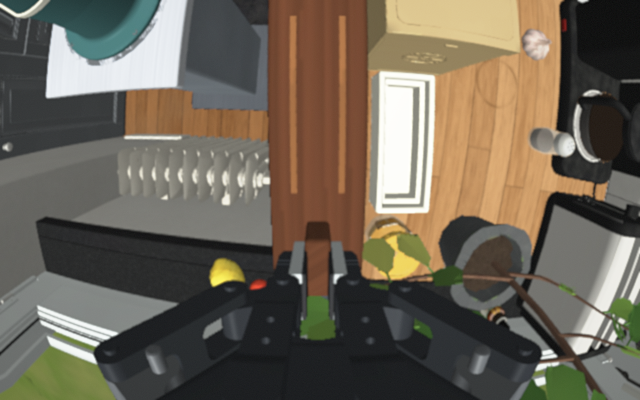

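Wrist view: lid at columns 270-368, and the caddy's outer rim with corners near (379,72), (435,74), (428,211), (373,213). The biscuit tin is at its upper end. The jar is at (395,250) under leaves, beyond the grip end.

Run:
```python
from edges import *
import pickle
s,i=pickle.load(open("w5.pkl","rb"));t=cv2.imread("pics/w5.png");hsv=cv2.cvtColor(t,cv2.COLOR_BGR2HSV)
f=lambda P,z:tool(s,fray(i,P,z))[:,:2]*1000
m=((hsv[...,1]<50)&(hsv[...,2]>140)).astype(np.uint8);m[:,:366]=0;m[:,445:]=0;m[:66]=0;m[222:]=0
fl=lambda P:cv2.fitLine(P.astype(np.float32),cv2.DIST_HUBER,0,.01,.01).ravel().round(4).tolist()
Rp=[(np.where(m[y])[0][-1]+.5,y) for y in range(85,205,4)];P=f(Rp,.06);print("right",fl(P),P[[0,-1]].round(1).tolist())
Lp=[(np.where(m[y])[0][0]-.5,y) for y in range(85,205,4)];P=f(Lp,.06);print("left",fl(P),P[[0,-1]].round(1).tolist())
Bp=[(x,np.where(m[:,x])[0][-1]+.5) for x in range(380,425,3)];P=f(Bp,.06);print("bot",fl(P))
Tp=[(x,np.where(m[:,x])[0][0]-.5) for x in range(384,432,3)];P=f(Tp,.06);print("top",fl(P))
g=cv2.cvtColor(t,cv2.COLOR_BGR2GRAY);print(g[140,366:445].tolist());print(g[66:90,405].tolist(),g[185:222,400].tolist())
b=((hsv[...,2]<150)&(hsv[...,1]>60)).astype(np.uint8)
zt=s["tool_pos"][2]-.0097
for y in(40,90,140,190,230):
    r=g[y].astype(int);bb=b[y,240:400];x=np.where(bb)[0]+240
    a=240+np.abs(np.diff(r[240:300])).argmax()+.5; c=345+np.abs(np.diff(r[345:385])).argmax()+.5
    print(y,a,c,f([(a,y),(c,y)],zt).round(1).tolist())
c=t[60:240,240:450];cv2.imwrite("pics/c5.png",cv2.resize(c,None,fx=3.3,fy=3.3,interpolation=cv2.INTER_CUBIC))
```

```text
right [1.0, 0.0005000000237487257, 43.29249954223633, 144.7740936279297] [[117.0, 144.6], [-31.7, 144.3]]
left [1.0, -0.0019000000320374966, 13.722900390625, 64.68589782714844] [[111.3, 64.3], [-31.8, 65.4]]
bot [0.004600000102072954, -1.0, -47.1161994934082, 108.22940063476562]
top [0.015399999916553497, 0.9998999834060669, 130.3052978515625, 113.77870178222656]
[82, 111, 146, 159, 155, 145, 138, 138, 137, 137, 136, 149, 197, 243, 253, 254, 252, 246, 242, 248, 253, 254, 253, 253, 253, 253, 253, 253, 253, 253, 253, 253, 253, 253, 253, 253, 253, 253, 253, 253, 253, 253, 253, 254, 254, 236, 170, 135, 136, 136, 133, 143, 206, 253, 255, 255, 254, 230, 162, 135, 139, 169, 226, 251, 254, 254, 250, 223, 183, 169, 168, 167, 168, 168, 170, 170, 169, 163, 154]
[132, 132, 131, 132, 141, 156, 188, 239, 252, 253, 252, 248, 227, 212, 237, 253, 254, 254, 253, 230, 192, 217, 248, 254] [253, 253, 253, 253, 253, 254, 254, 246, 198, 147, 135, 136, 162, 222, 249, 254, 254, 254, 233, 166, 136, 149, 192, 240, 252, 254, 254, 250, 213, 177, 175, 177, 179, 180, 177, 163, 142]
40 295.5 345.5 [[108.7, -10.6], [108.8, 13.8]]
90 289.5 378.5 [[83.2, -13.5], [83.8, 30.1]]
140 267.5 377.5 [[58.6, -24.6], [58.7, 30.0]]
190 254.5 376.5 [[33.1, -32.2], [33.1, 30.4]]
230 271.5 363.5 [[11.3, -24.3], [11.3, 24.6]]
```

View pics/c5.png

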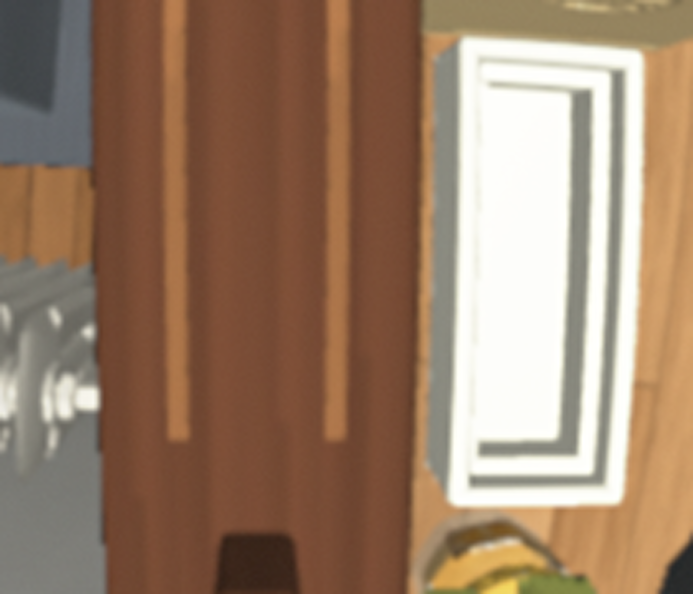

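The crop shows the caddy's rim parallel to the lid, its left rim edge at column 378 and right edge at 434 (row 140), and a mouth free of obstacles. The jar is just past the lower end.

Run:
```python
from edges import *
import pickle
s,i=pickle.load(open("w5.pkl","rb"))
t=cv2.imread("pics/w5.png");g=cv2.cvtColor(t,cv2.COLOR_BGR2GRAY)
f=lambda P,z:tool(s,fray(i,P,z))[:,:2]*1000
fl=lambda P:cv2.fitLine(P.astype(np.float32),cv2.DIST_HUBER,0,.01,.01).ravel().round(4).tolist()
P=f([(372+np.where(g[y,372:400]>205)[0][0]-.5,y) for y in range(85,205,4)],.06);print("leftrim",fl(P))
P=f([(428+np.where(g[y,428:445]<210)[0][0]-.5,y) for y in range(85,160,4)],.06);print("rightrim",fl(P))
zt=s["tool_pos"][2]-.0097
print(f([(268.2,60),(368.8,60),(272.7,238.8),(364.2,238.8)],zt).round(1))
s2=bot.read_state();print(s2["tool_pos"])
```

```text
leftrim [1.0, -0.006399999838322401, 13.862899780273438, 73.5947036743164]
rightrim [0.9909999966621399, -0.1339000016450882, 72.73809814453125, 139.13499450683594]
[[ 98.8 -24. ]
 [ 98.9  25.3]
 [  6.2 -23.9]
 [  6.2  25.2]]
[ 0.36702982 -0.26890918  0.28863169]
```

```bash
python3 jog.py '[-0.0068, 0.035, 0, 0, -0.007, 0.037, 0, 0, -0.007, 0.0364, 0, 0, 0, 0, 0, 0, 0, 0, 0, 0]'; python3 jog.py '[0, 0, 0.03, 0, 0, 0, 0.04, 0, 0, 0, 0.04, 0, 0, 0, 0.04, 0, 0, 0, 0.02, 0]'; python3 jog.py '[0, 0, 0.012, 0, 0, 0, 0, 0, 0, 0, 0, 0]'
python3 - <<'E'
from edges import *
s,i,t=shot("w6");print(s["tool_pos"],s["tcp_rot"])
p,q=np.array([.36703,-.26891,0]),s["tool_pos"];d=q-p;print("moved",-.0837*d[0]+.9965*d[1],.9965*d[0]+.0837*d[1])
g=cv2.cvtColor(t,cv2.COLOR_BGR2GRAY)
for y in(60,120,180,220): print(y,g[y,215:425:2].tolist())
E
```

```text
time: 16.02
tool_pos: [0.4765, -0.2804, 0.2883]
tcp_rot: [-2.125, -2.312, 0.001]
wrist_force: [-0.2, 0.1, -0.8]
width: 0.111
grip_force: 98.5
time: 16.65
tool_pos: [0.4743, -0.2796, 0.1163]
tcp_rot: [-2.124, -2.309, 0.001]
wrist_force: [0.2, -0.2, -1.4]
width: 0.111
grip_force: 98.4
time: 17.02
tool_pos: [0.4777, -0.2812, 0.1082]
tcp_rot: [2.125, 2.311, 0.001]
wrist_force: [-0.4, 0.0, -2.3]
width: 0.112
grip_force: 98.4
[ 0.47769626 -0.28117995  0.10818549] [2.12483295e+00 2.31091995e+00 5.60200080e-04]
moved -0.021489773988770583 0.10925193432848564
60 [149, 165, 168, 175, 182, 181, 179, 179, 175, 171, 174, 172, 178, 182, 175, 170, 169, 173, 177, 173, 174, 180, 219, 254, 255, 255, 246, 86, 91, 91, 90, 94, 100, 103, 105, 101, 99, 129, 157, 155, 134, 95, 93, 96, 101, 102, 104, 103, 103, 100, 98, 96, 96, 95, 97, 101, 103, 102, 98, 94, 96, 95, 134, 157, 154, 128, 90, 95, 100, 98, 99, 99, 98, 97, 94, 84, 211, 255, 254, 253, 207, 176, 174, 173, 177, 177, 170, 163, 166, 169, 172, 173, 175, 177, 179, 178, 180, 185, 187, 184, 170, 171, 175, 169, 170]
120 [167, 173, 177, 180, 182, 179, 176, 1
[... 764 characters left out ...]
144, 147, 145, 103, 90, 92, 95, 99, 101, 99, 98, 96, 83, 192, 255, 255, 254, 229, 172, 181, 186, 188, 188, 185, 186, 184, 181, 182, 186, 185, 184, 176, 168, 178, 178, 182, 188, 188, 187, 187, 188, 188, 187]
220 [188, 186, 183, 177, 175, 180, 183, 179, 174, 174, 178, 177, 179, 179, 177, 175, 177, 181, 181, 172, 152, 165, 173, 170, 191, 255, 255, 255, 190, 88, 91, 93, 93, 92, 94, 99, 100, 98, 96, 97, 96, 95, 93, 92, 94, 101, 102, 96, 92, 90, 88, 86, 88, 85, 83, 86, 98, 103, 102, 100, 98, 100, 99, 96, 93, 91, 91, 93, 99, 100, 100, 98, 95, 87, 140, 255, 255, 255, 233, 175, 166, 169, 172, 172, 170, 172, 179, 180, 177, 172, 163, 159, 174, 181, 185, 185, 185, 186, 189, 187, 184, 183, 187, 185, 190]
```

Run:
```python
from edges import *
s=bot.read_state();i=bot.camera_info("wrist");t=cv2.imread("pics/w6.png");g=cv2.cvtColor(t,cv2.COLOR_BGR2GRAY).astype(int)
f=lambda P,z:(tool(s,fray(i,P,z))[:,:2]*1000).round(1)
zl=s["tool_pos"][2]-.0097
for y in(60,90,120,150,180,200,220):
    r=g[y];d=np.diff(r)
    w=np.where(r[230:410]>218)[0]+230
    L=w[w<320];Q=w[w>320]
    o=f([(L[0]-.5,y),(Q[-1]+.5,y)],.06)[:,1];l=f([(L[-1]+.5,y),(Q[0]-.5,y)],zl)[:,1]
    print(y,"rim",o,o.mean().round(2),"lid",l,l.mean().round(2))
print([(y,g[y,318],g[y,300],g[y,336]) for y in range(0,50,2)])
```

```text
60 rim [-36.1  35.2] -0.45 lid [-24.3  24.6] 0.15
90 rim [-35.5  35.8] 0.15 lid [-24.3  24.1] -0.1
120 rim [-35.7  35.4] -0.15 lid [-24.4  24.3] -0.05
150 rim [-35.5  35.8] 0.15 lid [-24.2  24.6] 0.2
180 rim [-35.5  35.8] 0.15 lid [-24.2  24.5] 0.15
200 rim [-35.4  35.8] 0.2 lid [-24.6  24.4] -0.1
220 rim [-35.4  35.8] 0.2 lid [-24.5  24.3] -0.1
[(0, np.int64(92), np.int64(94), np.int64(92)), (2, np.int64(94), np.int64(93), np.int64(92)), (4, np.int64(94), np.int64(93), np.int64(92)), (6, np.int64(94), np.int64(92), np.int64(92)), (8, np.int64(94), np.int64(92), np.int64(92)), (10, np.int64(93), np.int64(97), np.int64(92)), (12, np.int64(94), np.int64(100), np.int64(91)), (14, np.int64(94), np.int64(100), np.int64(93)), (16, np.int64(95), np.int64(99), np.int64(92)), (18, np.int64(93), np.int64(99), np.int64(92)), (20, np.int64(94), np.int64(100), np.int64(93)), (22, np.int64(95), np.int64(100), np.int64(92)), (24, np.int64(96), np.int64(101), np.int64(94)), (26, np.int64(95), np.int64(99), np.int64(92)), (28, np.int64(94), np.int64(99), np.int64(94)), (30, np.int64(94), np.int64(99), np.int64(94)), (32, np.int64(95), np.int64(100), np.int64(93)), (34, np.int64(97), np.int64(100), np.int64(93)), (36, np.int64(95), np.int64(100), np.int64(93)), (38, np.int64(95), np.int64(99), np.int64(92)), (40, np.int64(96), np.int64(100), np.int64(93)), (42, np.int64(95), np.int64(100), np.int64(94)), (44, np.int64(95), np.int64(100), np.int64(93)), (46, np.int64(95), np.int64(100), np.int64(93)), (48, np.int64(95), np.int64(100), np.int64(92))]
```

Lateral offset and yaw match to within about 0.3 mm. Lowering slowly.

```bash
python3 jog.py '[0.0008, 0, 0, 0, 0, 0, 0.008, 0, 0, 0, 0.007, 0, 0, 0, 0.005, 0, 0, 0, 0, 0]'; python3 jog.py '[0, 0, 0.004, 0, 0, 0, 0.003, 0, 0, 0, 0.003, 0, 0, 0, 0, 0, 0, 0, 0, 0]'
```

```text
time: 17.7
tool_pos: [0.4763, -0.2794, 0.0858]
tcp_rot: [-2.125, -2.311, 0.001]
wrist_force: [0.2, -0.3, -1.9]
width: 0.111
grip_force: 98.6
time: 18.32
tool_pos: [0.477, -0.2798, 0.0768]
tcp_rot: [2.126, 2.313, -0.0]
wrist_force: [0.4, -0.7, -1.9]
width: 0.108
grip_force: 98.6
```

```bash
python3 jog.py '[0, 0, 0.003, 0, 0, 0, 0.003, 0, 0, 0, 0.002, 0, 0, 0, 0, 0, 0, 0, 0, 0]'; python3 jog.py '[0, 0, 0.002, 0, 0, 0, 0.002, 0, 0, 0, 0, 0, 0, 0, 0, 0]'
```

```text
time: 18.95
tool_pos: [0.477, -0.2798, 0.0688]
tcp_rot: [2.126, 2.313, 0.0]
wrist_force: [0.1, -0.5, -2.9]
width: 0.113
grip_force: 98.6
time: 19.45
tool_pos: [0.4769, -0.2797, 0.0647]
tcp_rot: [-2.126, -2.313, 0.0]
wrist_force: [-0.1, 0.3, -1.6]
width: 0.108
grip_force: 98.6
```

```bash
python3 jog.py '[0, 0, 0.001, 0, 0, 0, 0, 0, 0, 0, 0.001, 0, 0, 0, 0, 0, 0, 0, 0, 0]'
```

```text
time: 20.08
tool_pos: [0.4771, -0.2799, 0.0637]
tcp_rot: [2.126, 2.313, 0.0]
wrist_force: [-2.3, 1.9, 5.8]
width: 0.107
grip_force: 99.5
```

Contact came at exactly the predicted height. Releasing.

```bash
python3 jog.py '[0, 0, 0, 0, 0, 0, 0, 0, 0, 0, 0, 0]' 0.3; python3 jog.py '[0, 0, -0.01, 0, 0, 0, -0.02, 0, 0, 0, -0.03, 0, 0, 0, -0.03, 0, 0, 0, -0.03, 0]';python3 jog.py '[0, 0, -0.02, 0, 0, 0, 0, 0, 0, 0, 0, 0]'
python3 - <<'E'
from edges import *
s,i,t=shot("w7")
g=cv2.cvtColor(t,cv2.COLOR_BGR2GRAY).astype(int)
cv2.imwrite("pics/c7.png",np.vstack([t,cv2.resize(bot.read_camera("top")[180:255,290:450,::-1],(640,200))]))
f=lambda P,z:(tool(s,fray(i,P,z))[:,:2]*1000).round(1)
for y in(100,150,200):
    w=np.where(g[y,250:390]>218)[0]+250;L=w[w<320];Q=w[w>320]
    print(y,f([(L[0]-.5,y),(Q[-1]+.5,y)],.06)[:,1],f([(L[-1]+.5,y),(Q[0]-.5,y)],.054)[:,1])
E
```

```text
time: 20.45
tool_pos: [0.4769, -0.2797, 0.0626]
tcp_rot: [-2.126, -2.313, -0.0]
wrist_force: [-0.7, 0.0, -0.2]
width: 0.3
grip_force: 0.0
time: 21.08
tool_pos: [0.477, -0.2798, 0.1845]
tcp_rot: [2.126, 2.312, 0.0]
wrist_force: [0.5, -0.6, -0.4]
width: 0.303
grip_force: 0.0
time: 21.45
tool_pos: [0.4763, -0.2794, 0.2017]
tcp_rot: [-2.125, -2.311, 0.001]
wrist_force: [0.1, -1.6, -0.9]
width: 0.3
grip_force: 0.0
100 [-34.5  36.5] [-24.   25.1]
150 [-34.1  37.1] [-23.4  25.5]
200 [-34.3  37.5] [-23.3  25.5]
```

View pics/c7.png

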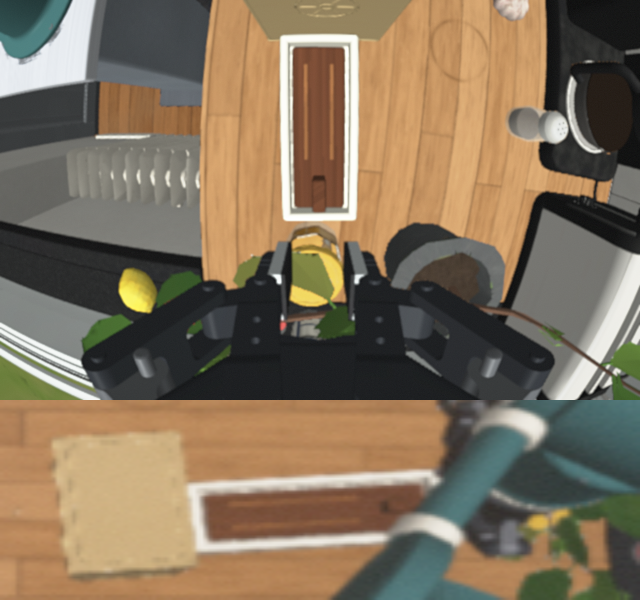

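The lid sits evenly inside the rim all round (rows 46-210 within 36-220), and the jar and biscuit tin are still standing. Handing in.

```bash
python3 -c "
from workcell import bot
print(bot.finish_job())"
```

```text
the job is handed in; nothing more can be done
None
```

I turned the lid flat in the tin, drew it clear of the cover, lifted it out and set it down in the caddy; by camera it lies centred and level there, released, with the neighbouring things still standing. The job is handed in at about 21.5 s, and the hand-in returned no verdict.

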